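# Free the wedged bottle and stand it in the tray

### The arm

A 7-joint arm with a two-finger parallel gripper is mounted at the origin on the work surface. World frame = base frame: x ahead of the robot, y to its left, z up, the work surface at z = 0. Lengths are in m, angles in rad, forces in N, time in s.
With the tool pointing down it reaches from about 0.4 to 0.85 m from the base axis. Payload 6.9 kg.
Tool frame: the origin (TCP) lies between the finger pads; the fingertips stand arm.nose_length ahead of it and the grasp point (between the pads) lies 6 mm ahead of it (arm.nose_length is the distance from the TCP to the fingertips, in m); z points along the fingers, y is the line along which they close (so a half turn about z gives the same grasp; the last joint's range is limited). The gripper opens to 85 mm and grips with 20 to 120 N. Pads are 22 mm wide; open, the fingers measure 114 mm over their backs; the gripper's body (76 mm by 85 mm) begins 54 mm behind the grasp point. The pads swing forward as they close: fully open they stand 13 mm farther back than shut.
Start: joints at [1.327, 0.507, -0.238, 1.5, 0.126, 1.149, -0.155], TCP at [0.214, -0.587, 0.256] pointing down, gripper open.
Joint ranges: [-3.08, 3.08], [-0.24, 2.05], [-1.43, 1.35], [0, 2.5], [-1.52, 4.66], [0.17, 1.96], [-2.89, 2.89]. Speed limits (rad/s): [2.39, 2.39, 3.14, 3.14, 3.14, 3.14, 3.14].

### API

Orientations are given as a unit quaternion [x, y, z, w].
In Python, from workcell import arm gives the robot as it stands.
- The arm moves only by the tool move_arm, never from a script. Its argument "moves" is one flat list of numbers, 4 for each row, row after row: the shift along the tool's x, y, z in cm, then the turn about the tool's z in rad. A call has 1 to 12 rows; each row is the pose to reach, as a shift and turn from the pose commanded when the call began, along the tool's axes at that moment; what a row does not reach only later rows make up. A row lasts 1/12 s, in which the tool goes at most 41.7 mm and 7.16 degrees, less where a joint would pass 70% of its speed; a pose out of reach is approached as far as the arm can. A call with a gripper value outside its range is refused whole. "jaw" is the opening, from 0 (shut) to 1 (fully open), set as the call begins (left out, the last holds). The fingers move at their own pace and stop on an object; "grip_force" is the grip in N (left out, the last holds). Time passes only in rows, so rows that repeat a pose let the fingers close. It gives the time, the measured TCP pose, the force, the opening and the grip force at its end, in the units of the state.
- arm.get_state(): the state, without advancing time (a new reading comes with each control period).
- arm.get_image(name): name is "scene" or "top"; returns a dict with "color" (480x640x3 uint8, blue, green, red), "range_z" (480x640 float32, m along the optical axis (not along the pixel's ray), 0 where there is no reading), "mtx" (3x3 intrinsics, pixels), "R" (3x3) and "t" (3): a world point X has camera coordinates R X + t. Camera axes: x right, y down, z forward; pixel columns grow to the right and rows downward; lengths in m; the calibration is good to about 2 mm. A picture is of the moment at which its call begins.
- arm.hand_in(): hands the job in; it is judged then, once.
Trained networks look in a picture, given as the dict that the camera call returned (one of the last four; its "shot" number tells which), for a name from the list of things; names that differ only in an ending like _2 or _b are one class to them, and where a whole thing is asked for, a point or a joint stands for the part that bears it (a point fixed in the world has none). Each returns a list of dicts, best first, with "confidence" (0 to 1); they miss things now and then, are a little off and sometimes report something else, mostly with a low value. They report only what shows in the picture. A call takes as long as a camera call.
- arm.look_for(picture, name): "location" ([column, row] in pixels, amid what is visible of it).
- arm.silhouettes(picture, name): "pixels" (480x640 bool, what is visible of it) and "location" ([column, row] in pixels, amid what is visible of it).
- arm.pinpoint(picture, name): "location" ([column, row] in pixels: a listed point, or the origin of a listed thing).
The state is a dict: "time": time; "joint_positions": joint angles; "joint_velocities": joint speeds; "tau": joint torques, N m; "tcp_pos": TCP position; "tcp_rot": TCP orientation; "ft_force": force on the tool from outside, world axes, zero at the start; "torque": the same for the moment, N m; "finger_gap": finger opening in m; "grasp_force": force on a finger pad.
Only numpy, scipy, OpenCV 4.12 (cv2) and the standard library are available. Lean on these libraries where they do the work, as an engineer would, in place of code of your own. Each camera call takes 0.05 s, during which the arm holds its last target. There are 200 camera calls.

### The job

A square white bottle is jammed in a corner of the green crate, leaning out between the crate's end wall and the steel stacking bar. Draw it out along its own lean, without wrenching it against the bar or wall or shifting the crate, then bring it upright and stand it gently on its foot in the free part of the steel tray, beside the jar, and let go. Leave the jar, the loose stone in the crate, the fossil slab and the brush where they are.

Things in the scene. Friction and masses are not known exactly. Their poses are not given: they have to be found in the camera images.
- bottle: Square white plastic bottle, about 0.3 kg. Origin at its foot's centre, z from foot to cap. Body 60 x 60 mm, 125 tall; sloping shoulder to 145 mm; grey round cap. Starts tilted 35 degrees in the left or right near corner of the crate, cap out over the near end wall (towards the crate's -x and up), square with the crate (same y axis), foot edge on the floor, underside on the wall's top.
- bottle_cap (a point): Centre of the top of the bottle's round grey cap, 190 mm from the foot along the bottle's axis. The cap is 30 mm in diameter and 40 mm long, with a 26 mm neck 5 mm long below it; at the start both stand clear above the crate's rim, free to be gripped from any side.
- crate: Green open crate, loose but heavy (4 kg, stone slabs packed in its far half). Origin at table height under the middle of the near end wall's inner face; x runs along the crate away from that wall, z up. Inside 260 mm long (x 0 to 260), 190 wide (y -95 to 95); floor 4 mm, walls 5 mm thick, 85 mm high. A second stacking bar like it crosses at x = 212 mm.
- bar (a point): Middle of the near steel stacking bar, 8 mm thick, on posts at the side walls, along the crate's y, at x = 48, z = 140 mm in the crate's frame. The bottle leans between end wall and bar with about 6 mm play square to its axis: lifted straight up it soon jams hard under the bar; drawn 125 mm along its own axis its foot is past the bar, free to go straight up.
- tray: Shallow steel tray, fixed to the table, 3 mm floor, 14 mm rim, 3 mm walls. Origin at table height under the middle of its free part, z up; it reaches from x = -70 to 160 mm and y = -70 to 70 mm outside. The bottle is to stand round the origin, foot on the floor.
- jar: Amber jar with a steel lid, 60 mm in diameter, 85 mm tall, standing in the tray about 110 mm from the tray's origin along its x. Origin at the centre of its underside.
- stone: Loose block of stone 70 x 60 x 45 mm tall on the crate's floor in the other near corner. Origin at the centre of its underside.
- slab: Fossil slab 150 x 100 x 22 mm lying on the table to the robot's right. Origin at the centre of its underside.
- brush: Brush 170 mm long lying on the table to the robot's left. Origin about mid-length, underside.

How it is judged:
By the outcome, as a careful person would: the job done as asked, in the order asked, and still so for the second after the job is handed in, with the robot touching nothing.
It also fails if it takes over 43 s, if anything falls off the work surface, if the arm or the gripper's body presses on something with over 40 N, if the wrist force passes 120 N, or if a joint passes its speed limit or range.

## Working session

There is one attempt and no reset: what is moved stays moved. The work goes in short steps, Python scripts to look and compute and a tool call to move; the robot and the scene stay as the last step left them, time stands still between calls to the robot, and variables do not carry over. Pictures are saved under pics/ and viewed, at most 10 in all, crops included, and the job is handed in when it is done.

Besides the shell and the picture viewer there is one more tool, called after ">>>" as a command line: name --argument value ..., lists and objects as JSON in quotes. move_arm: Moves the arm, as the interface text tells. Its arguments: {"type":"object","properties":{"moves":{"type":"array"},"jaw":{"type":"number"},"grip_force":{"type":"number"}},"required":["moves"]}

```bash
ls; mkdir -p pics
python3 - <<'E'
from workcell import arm
import cv2,numpy as np
s=arm.get_state();print(s, arm.nose_length)
for n in("scene","top"):
    p=arm.get_image(n);cv2.imwrite(f"pics/{n}0.png",p["color"]);np.savez(f"{n}0.npz",**{k:p[k] for k in("color","range_z","mtx","R","t")})
    print(n,p["mtx"].round(1).tolist(),p["R"].round(3).tolist(),p["t"].round(3).tolist())
    for k in("bottle","bottle_cap","crate","bar","tray","jar","stone","slab","brush"):
        for r in arm.pinpoint(p,k)[:1]:
            c,w=r["location"];z=p["range_z"][int(w),int(c)]
            X=p["R"].T@(np.linalg.inv(p["mtx"])@[c,w,1]*z-p["t"])
            print(k,np.round([c,w],1),round(r["confidence"],2),X.round(3))
E
```

```text
pics
{'time': 0.0, 'joint_positions': array([ 1.32753203,  0.50832296, -0.23750564,  1.50110312,  0.12569953,
        1.14890917, -0.1548081 ]), 'joint_velocities': array([ 0.00238181, -0.00127187,  0.00041012, -0.00090815,  0.00053758,
        0.00079585, -0.00075884]), 'tau': array([ 3.96046617e-04, -6.20603442e+01, -2.18638413e+00, -2.49657118e+01,
        1.29000223e-02,  1.16329719e-02, -3.55079806e-05]), 'tcp_pos': array([ 0.2133503 , -0.58698213,  0.25544847]), 'tcp_rot': array([ 9.84834510e-01,  1.73494146e-01, -1.73100655e-04, -8.60086139e-04]), 'ft_force': array([ 0.31883034, -0.57691367, -0.63205338]), 'torque': array([ 0.00082028,  0.03104409, -0.06398792]), 'grasp_force': 0.0, 'finger_gap': 0.08541222107563488} 0.025
scene [[470.7, 0.0, 314.4], [0.0, 470.7, 241.2], [0.0, 0.0, 1.0]] [[0.053, 0.998, -0.014], [0.814, -0.052, -0.578], [-0.578, 0.02, -0.816]] [-0.031, -0.345, 1.607]
bottle [259.  332.6] 0.74 [ 0.721 -0.143  0.045]
bottle_cap [456.9 212.4] 0.62 [0.355 0.436 0.012]
crate [240.8 300. ] 0.56 [ 0.606 -0.197  0.004]
bar [237.1 289.6] 0.82 [ 0.606 -0.199  0.061]
tray [377.2 286.5] 0.73 [0.585 0.169 0.001]
jar [382.9 328. ] 0.79 [0.732 0.158 0.057]
stone [213.3 324.8] 0.63 [ 0.693 -0.256  0.045]
slab [152.5 237.2] 0.92 [ 0.401 -0.453  0.028]
brush [456.2 212.1] 0.92 [0.354 0.434 0.013]
top [[573.9, 0.0, 316.7], [0.0, 573.9, 243.5], [0.0, 0.0, 1.0]] [[-0.025, -1.0, 0.001], [-0.987, 0.025, -0.161], [0.161, -0.005, -0.987]] [0.003, 0.548, 1.725]
bottle [358.4 193.6] 0.72 [ 0.693 -0.142  0.083]
bottle_cap [355.2 221.5] 0.6 [ 0.588 -0.122  0.173]
crate [371.7 228.7] 0.71 [ 0.598 -0.187 -0.001]
bar [379.9 202.5] 0.86 [ 0.649 -0.199  0.144]
tray [262.5 234.1] 0.82 [0.589 0.16  0.004]
jar [256.1 200.5] 0.94 [0.677 0.17  0.092]
stone [398.3 203.2] 0.92 [ 0.646 -0.254  0.141]
slab [464.4 302.4] 0.59 [ 0.357 -0.46   0.02 ]
brush [172.3 315.1] 0.89 [0.34  0.436 0.024]
```

Run:
```python
import cv2,numpy as np
a=cv2.imread("pics/scene0.png")[190:390,140:460];b=cv2.imread("pics/top0.png")[120:320,180:500]
cv2.imwrite("pics/m.png",np.vstack([cv2.resize(x,(480*800//480//1,300*5//3)) [:, :] for x in (a,)]+[]))
cv2.imwrite("pics/m.png",np.vstack([cv2.resize(x,(480,300),interpolation=2) for x in(a,b)]))
```

```text
(no output)
```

View pics/m.png

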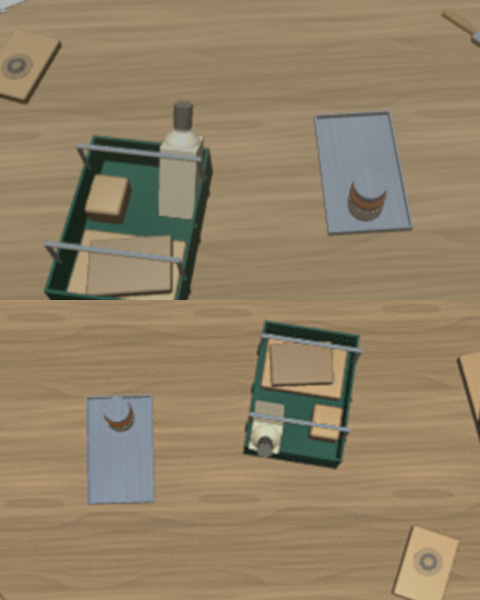

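The bottle is in the crate's left (+y) near corner, with the cap at about (265,440) in the lower (top-view) crop. The tray is at the left with the jar at its far end. Next I'll measure the crate yaw, cap and tray from depth in both views.

```bash
cat > h.py <<'E'
from workcell import arm
import numpy as np,cv2
def cloud(p,m):
    v,u=np.nonzero(m&(p["range_z"]>0));z=p["range_z"][v,u]
    C=(np.linalg.inv(p["mtx"])@np.stack([u,v,np.ones_like(u)]))*z
    return (C.T-p["t"])@p["R"]
def rot(a): c,s=np.cos(a),np.sin(a);return np.array([[c,-s],[s,c]])
def rect(P):
    (c,wh,a)=cv2.minAreaRect((P[:,:2]*1000).astype(np.float32));return np.round(c,1),np.round(wh,1),round(a,1)
E
python3 - <<'E'
from h import *
for n in("top","scene"):
    p=arm.get_image(n);print(n)
    for k in("crate","tray","jar","bottle"):
        r=arm.silhouettes(p,k)
        if not r: print(k,"none");continue
        P=cloud(p,r[0]["pixels"]);z=P[:,2]
        if k=="crate":
            for lo,hi in((.078,.095),(.13,.155)):
                Q=P[(z>lo)&(z<hi)];print(k,len(Q),rect(Q) if len(Q)>9 else "")
        elif k=="bottle":
            np.save(f"b_{n}.npy",P);col=p["color"][r[0]["pixels"]&(p["range_z"]>0)].astype(float)
            g=(col.mean(1)<140);Q=P[g];print("dark",len(Q),Q.mean(0).round(4),"zmax",np.percentile(Q[:,2],[50,90,98]).round(3))
            T=P[P[:,2]>.15];print("high",len(T),T.mean(0).round(4),T.min(0).round(3),T.max(0).round(3))
            print("all",P.min(0).round(3),P.max(0).round(3))
        else:
            Q=P[z<.025] if k=="tray" else P[z>.07]
            if len(Q)>9: print(k,round(r[0]["confidence"],2),len(Q),rect(Q),np.percentile(Q[:,2],[5,50,95]).round(3))
E
```

```text
top
crate 460 (array([ 735.4, -212.8]), array([204.3, 275.6]), 79.6)
crate 325 (array([ 718.4, -209.2]), array([201.2, 210.4]), 78.7)
tray 0.86 2940 (array([638.8, 170.8]), array([242.4, 147. ]), 0.8) [-0.004  0.004  0.014]
dark 287 [ 0.6369 -0.129   0.131 ] zmax [0.134 0.18  0.185]
high 137 [ 0.6023 -0.1259  0.1722] [ 0.58  -0.142  0.15 ] [ 0.643 -0.11   0.188]
all [ 0.58  -0.174 -0.003] [ 0.726 -0.1    0.188]
scene
crate 956 (array([ 735.8, -213. ]), array([202.1, 273.5]), 79.3)
crate 651 (array([ 729.3, -210.4]), array([199.6, 188.8]), 79.3)
tray 0.94 3721 (array([633. , 170.3]), array([244.2, 146.8]), 0.6) [-0.001  0.003  0.013]
jar 0.84 388 (array([706.5, 166.4]), array([51.8, 51.5]), 50.7) [0.078 0.087 0.09 ]
dark 448 [ 0.6441 -0.1276  0.1264] zmax [0.144 0.177 0.181]
high 213 [ 0.6094 -0.126   0.1683] [ 0.58 -0.14  0.15] [ 0.627 -0.111  0.185]
all [ 0.468 -0.175 -0.005] [ 0.743 -0.1    0.185]
```

>>> move_arm --moves '[1.6, -0.9, 0, 0.03, 4.7, -2.7, 0, 0.08, 8.1, -4.7, 0, 0.14, 11.5, -6.6, 0, 0.2, 14.9, -8.6, 0, 0.26, 18.3, -10.6, 0, 0.32, 21.7, -12.5, 0, 0.38, 25.1, -14.5, 0, 0.43, 28.5, -16.5, 0, 0.48, 31.9, -18.4, 0, 0.51, 34.8, -20.1, 0, 0.532, 36.6, -21.1, 0, 0.532]' --jaw 1

```text
time: 2.5
tcp_pos: [0.4881, -0.2597, 0.2566]
tcp_rot: [0.996, -0.09, 0.001, -0.001]
ft_force: [0.0, -0.7, -0.1]
finger_gap: 0.0852
grasp_force: 0.0
```

>>> move_arm --moves '[1.5, -2.7, 0, 0, 3.2, -5.7, 0, 0, 5.0, -8.7, 0, 0, 6.7, -11.7, 0, 0, 8.0, -14.0, 0, 0, 8.7, -15.2, 0.5, 0, 8.75, -15.3, 2, 0, 8.75, -15.3, 4, 0, 8.75, -15.3, 6, 0, 8.75, -15.3, 7.8, 0, 8.75, -15.3, 8.8, 0, 8.75, -15.3, 8.8, 0]'

```text
time: 3.5
tcp_pos: [0.5976, -0.1302, 0.1658]
tcp_rot: [0.996, -0.092, -0.002, 0.0]
ft_force: [-0.4, -0.1, 0.0]
finger_gap: 0.0855
grasp_force: 0.0
```

Run:
```python
from h import *
p=arm.get_image("scene");q=arm.get_image("top");print(arm.get_state()["tcp_pos"])
print([(n,k,[np.round(r["location"]).tolist() for r in arm.pinpoint(P,k)[:1]]) for n,P in(("s",p),("t",q)) for k in("bottle_cap",)])
cv2.imwrite("pics/g1.png",np.vstack([cv2.resize(p["color"][190:340,160:360],(600,300)),cv2.resize(q["color"][130:280,270:470],(600,300))]))
```

```text
[ 0.59931307 -0.13006695  0.16855199]
[('s', 'bottle_cap', [[261.0, 260.0]]), ('t', 'bottle_cap', [])]
```

View pics/g1.png

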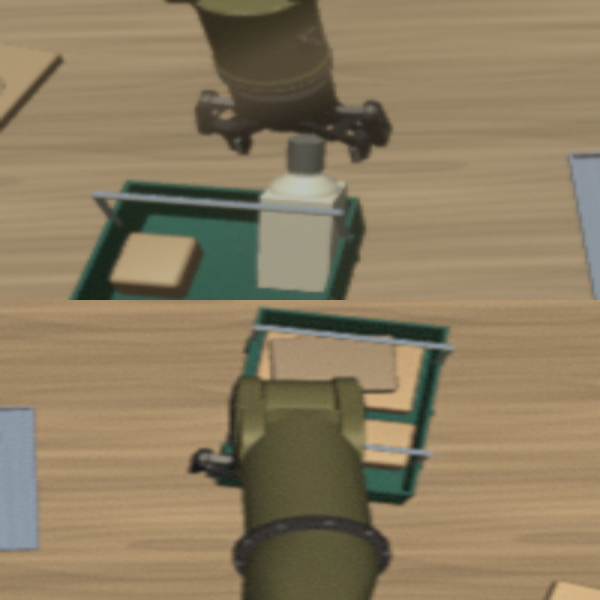

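>>> move_arm --moves '[0.15, -0.5, 0, 0, 0.15, -0.5, 0, 0, 0.15, -0.5, 0, 0]'

```text
time: 3.95
tcp_pos: [0.6022, -0.1242, 0.169]
tcp_rot: [0.996, -0.091, 0.001, -0.0]
ft_force: [0.6, 0.1, -0.9]
finger_gap: 0.0853
grasp_force: 0.0
```

>>> move_arm --moves '[0, 0, 0, 0, 0, 0, 0, 0, 0, 0, 0, 0, 0, 0, 0, 0, 0, 0, 0, 0, 0, 0, 0, 0, 0, 0, 0, 0, 0, 0, 0, 0]' --jaw 0 --grip_force 50

```text
time: 4.62
tcp_pos: [0.6017, -0.1251, 0.1683]
tcp_rot: [0.996, -0.092, -0.0, 0.0]
ft_force: [-0.3, -0.9, 1.8]
finger_gap: 0.0287
grasp_force: 49.2
```

>>> move_arm --moves '[-0.11, 0, -0.16, 0, -0.29, 0, -0.41, 0, -0.57, 0, -0.82, 0, -0.86, 0, -1.23, 0, -1.15, 0, -1.64, 0, -1.43, 0, -2.05, 0, -1.72, 0, -2.46, 0, -2.0, 0, -2.87, 0]'

```text
time: 5.28
tcp_pos: [0.5816, -0.1211, 0.1975]
tcp_rot: [0.996, -0.091, -0.0, -0.0]
ft_force: [0.8, -0.2, -2.7]
finger_gap: 0.0291
grasp_force: 49.4
```

>>> move_arm --moves '[-0.52, 0, -0.74, 0, -1.05, 0, -1.5, 0, -1.57, 0, -2.25, 0, -2.1, 0, -3.0, 0, -2.62, 0, -3.75, 0, -3.15, 0, -4.5, 0, -3.67, 0, -5.25, 0, -4.2, 0, -6.0, 0, -4.72, 0, -6.75, 0, -5.25, 0, -7.5, 0, -5.8, 0, -8.25, 0, -6.3, 0, -9.0, 0]'

```text
time: 6.28
tcp_pos: [0.5195, -0.1096, 0.2877]
tcp_rot: [0.996, -0.091, -0.0, -0.0]
ft_force: [0.1, -0.5, -2.6]
finger_gap: 0.0287
grasp_force: 49.4
```

Run:
```python
from h import *
p=arm.get_image("scene");s=arm.get_state();print(s["tcp_pos"],s["ft_force"],s["torque"])
r=arm.silhouettes(p,"bottle");P=cloud(p,r[0]["pixels"]);P=P[(P[:,2]>.08)&(P[:,0]<.75)]
a=np.deg2rad(-10.4);L=(P[:,:2]-[.6078,-.1892])@rot(a)
# far face band: bottle side facing +x
for z in np.arange(.1,.34,.02):
    m=abs(P[:,2]-z)<.01
    if m.sum()>5: print(round(z,2),m.sum(),np.median(L[m],0).round(3))
cv2.imwrite("pics/g2.png",cv2.resize(p["color"][120:340,160:400],(720,600)))
r=arm.silhouettes(p,"crate");C=cloud(p,r[0]["pixels"]);print(rect(C[(C[:,2]>.078)&(C[:,2]<.095)]))
```

```text
[ 0.51929637 -0.10954023  0.2892659 ] [-0.57221152  0.54251328 -1.09342201] [0.04260187 0.14569961 0.00017177]
0.14 16 [-0.023  0.092]
0.16 158 [0.016 0.072]
0.18 290 [0.005 0.068]
0.2 290 [-0.009  0.068]
0.22 283 [-0.022  0.067]
0.24 286 [-0.037  0.07 ]
0.26 378 [-0.058  0.066]
0.28 116 [-0.085  0.065]
0.3 77 [-0.097  0.063]
(array([ 736.1, -213.1]), array([202.8, 273.4]), 79.2)
```

View pics/g2.png

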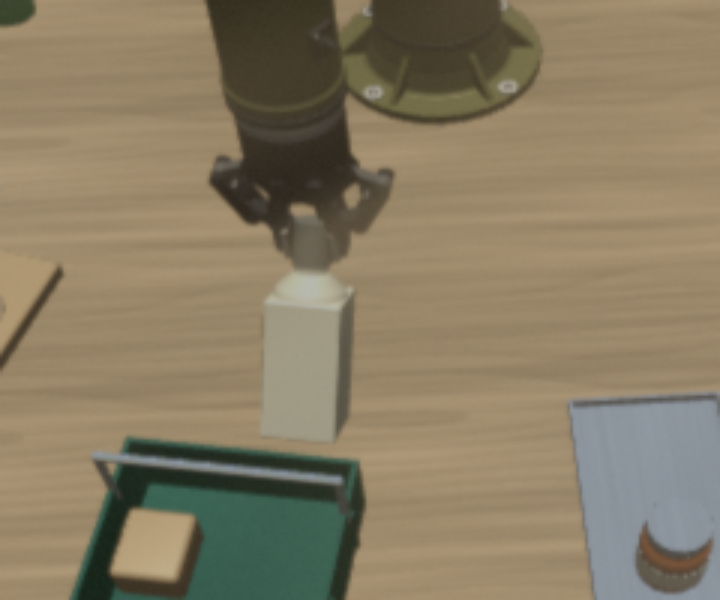

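The bottle hangs free of the crate, still leaning about 35°, with its foot at (300,435) above and in front of the bar. The crate hasn't shifted. Next I carry it to the tray.

>>> move_arm --moves '[0, -0.5, -0.8, 0, -0.2, -1.8, -1.5, 0, -0.6, -4.2, -2, -0.01, -1.0, -7.1, -2, -0.03, -1.4, -10.1, -2, -0.06, -1.8, -13.1, -2, -0.09, -2.3, -16.1, -2, -0.12, -2.7, -19.1, -2, -0.15, -3.1, -22.1, -2, -0.18, -3.5, -24.8, -2, -0.195, -3.8, -26.8, -2, -0.195, -3.9, -27.6, -2, -0.195]'

```text
time: 7.43
tcp_pos: [0.5311, 0.1744, 0.3074]
tcp_rot: [1.0, 0.009, -0.0, -0.002]
ft_force: [0.2, 0.4, -2.2]
finger_gap: 0.0287
grasp_force: 49.6
```

>>> move_arm --moves '[0, 0.1, 0.5, 0, 0, 0.2, 1.6, 0, 0, 0.3, 3, 0, 0, 0.4, 4.4, 0, 0, 0.5, 5.8, 0, 0, 0.5, 7.2, 0, 0, 0.5, 8.4, 0, 0, 0.5, 9.0, 0, 0, 0.5, 9.2, 0, 0, 0.5, 9.2, 0]'

```text
time: 8.27
tcp_pos: [0.5322, 0.1628, 0.2147]
tcp_rot: [1.0, 0.005, -0.0, 0.0]
ft_force: [0.1, -0.9, -1.4]
finger_gap: 0.0286
grasp_force: 49.7
```

>>> move_arm --moves '[0, 0, 0, 0, 0, 0, 0, 0, 0, 0, 0, 0, 0, 0, 0, 0, 0, 0, 0, 0, 0, 0, 0, 0]' --grip_force 20

```text
time: 8.77
tcp_pos: [0.5322, 0.1638, 0.2152]
tcp_rot: [1.0, 0.006, 0.0, -0.0]
ft_force: [0.5, 0.2, -2.1]
finger_gap: 0.0288
grasp_force: 49.7
```

```bash
cat >> h.py <<'E'
def tilt(n="scene"):
    p=arm.get_image(n);s=arm.get_state();print(s["tcp_pos"].round(4),s["ft_force"].round(1),round(s["finger_gap"],4))
    r=arm.silhouettes(p,"bottle");P=cloud(p,r[0]["pixels"]);P=P[(abs(P[:,1]-.17)<.06)]
    L=(P[:,:2]-[.591,.170])@rot(np.deg2rad(.8))
    for z in np.arange(.02,.26,.02):
        m=abs(P[:,2]-z)<.01
        if m.sum()>5: print(round(z,2),m.sum(),np.median(L[m],0).round(4),np.percentile(L[m,1],[3,97]).round(3))
    return p
E
python3 - <<'E'
from h import *
p=tilt();cv2.imwrite("pics/g3.png",cv2.resize(p["color"][150:350,300:460],(480,600)))
E
```

```text
[0.5321 0.1638 0.2151] [ 0.2 -0.7 -2.4] 0.029
0.06 9 [ 0.0136 -0.0356] [-0.036 -0.035]
0.08 79 [ 0.0615 -0.02  ] [-0.036  0.022]
0.1 251 [ 0.0538 -0.0097] [-0.036  0.02 ]
0.12 257 [ 0.0392 -0.0119] [-0.036  0.022]
0.14 253 [ 0.0253 -0.0098] [-0.036  0.022]
0.16 260 [ 0.0116 -0.0117] [-0.036  0.021]
0.18 388 [-0.0068 -0.0098] [-0.034  0.021]
0.2 143 [-0.0358 -0.0063] [-0.019  0.007]
0.22 130 [-0.0527 -0.0043] [-0.017  0.009]
```

View pics/g3.png

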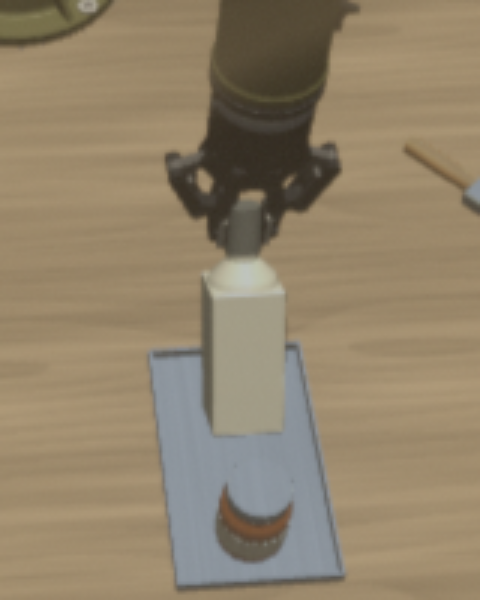

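The bottle hangs over the free part of the tray, still leaning, with its foot at about (245,430). The grip didn't relax to 20 N, so I'll resend it together with the jaw value.

>>> move_arm --moves '[0, -0.3, 0, 0, 0, -0.6, 0, 0, 0, -0.6, 0, 0, 0, -0.6, 0, 0, 0, -0.6, 0, 0, 0, -0.6, 0, 0]' --jaw 0 --grip_force 20

```text
time: 9.37
tcp_pos: [0.532, 0.1697, 0.215]
tcp_rot: [1.0, 0.006, -0.0, 0.0]
ft_force: [0.2, -0.4, -1.8]
finger_gap: 0.0285
grasp_force: 49.6
```

```bash
python3 -c "
from h import *
p=tilt();print(arm.get_state()['grasp_force'])"
```

```text
[0.5321 0.1697 0.215 ] [-0.4  0.3 -1.6] 0.0291
0.08 66 [ 0.0621 -0.0148] [-0.03   0.025]
0.1 253 [ 0.0534 -0.0053] [-0.03   0.027]
0.12 243 [ 0.0394 -0.0039] [-0.03   0.027]
0.14 256 [ 0.0247 -0.0048] [-0.03   0.027]
0.16 264 [ 0.011  -0.0047] [-0.03   0.029]
0.18 393 [-0.0077 -0.0043] [-0.028  0.027]
0.2 141 [-0.0363  0.0006] [-0.013  0.015]
0.22 113 [-0.0515  0.0007] [-0.011  0.014]
0.24 6 [-0.0546  0.0015] [-0.004  0.007]
49.6476548910141
```

>>> move_arm --moves '[0, 0, 0.6, 0, 0, 0, 1.4, 0, 0, 0, 2.1, 0, 0, 0, 2.5, 0, 0, 0, 2.5, 0]'

```text
time: 9.88
tcp_pos: [0.5313, 0.1694, 0.1885]
tcp_rot: [1.0, 0.006, -0.001, 0.0]
ft_force: [1.0, 0.1, -2.1]
finger_gap: 0.0288
grasp_force: 49.6
```

>>> move_arm --moves '[0, 0, 0, 0, 0, 0, 0, 0]' --jaw 0.3 --grip_force 20

```text
time: 10.05
tcp_pos: [0.5322, 0.1699, 0.1901]
tcp_rot: [1.0, 0.006, 0.0, -0.0]
ft_force: [-0.1, 0.3, -1.5]
finger_gap: 0.029
grasp_force: 49.6
```

>>> move_arm --moves '[0, 0, 0, 0, 0, 0, 0, 0]' --jaw 0.33 --grip_force 20

```text
time: 10.22
tcp_pos: [0.5322, 0.1699, 0.1903]
tcp_rot: [1.0, 0.006, 0.0, -0.0]
ft_force: [0.7, 0.5, -2.0]
finger_gap: 0.0287
grasp_force: 49.6
```

>>> move_arm --moves '[0, 0, 0, 0]' --jaw 0.337 --grip_force 20

```text
time: 10.3
tcp_pos: [0.5322, 0.1698, 0.1903]
tcp_rot: [1.0, 0.006, 0.0, -0.0]
ft_force: [-0.1, -0.4, -2.4]
finger_gap: 0.0289
grasp_force: 43.9
```

Force starts dropping, so the jaw setpoint governs it. I'll open in small steps.

>>> move_arm --moves '[0, 0, 0, 0]'

```text
time: 10.38
tcp_pos: [0.5321, 0.1698, 0.1902]
tcp_rot: [1.0, 0.006, 0.0, -0.0]
ft_force: [-1.1, -0.7, -2.6]
finger_gap: 0.0291
grasp_force: 43.9
```

>>> move_arm --moves '[0, 0, 0, 0, 0, 0, 0, 0]' --jaw 0.339

```text
time: 10.55
tcp_pos: [0.5321, 0.1698, 0.1901]
tcp_rot: [1.0, 0.006, 0.0, -0.0]
ft_force: [-0.1, 0.5, -1.5]
finger_gap: 0.0292
grasp_force: 36.8
```

>>> move_arm --moves '[0, 0, 0, 0, 0, 0, 0, 0]' --jaw 0.343

```text
time: 10.72
tcp_pos: [0.532, 0.1698, 0.19]
tcp_rot: [1.0, 0.006, 0.0, -0.0]
ft_force: [0.1, -0.3, -1.6]
finger_gap: 0.0292
grasp_force: 23.3
```

```bash
python3 -c "
from h import *
p=tilt();print(arm.get_state()['grasp_force'])"
```

```text
[0.532  0.1697 0.19  ] [ 0.1  0.3 -2.2] 0.0296Traceback (most recent call last):
  File "<string>", line 3, in <module>
    p=tilt();print(arm.get_state()['grasp_force'])
  File "h.py", line 12, in tilt
    r=arm.silhouettes(p,"bottle");P=cloud(p,r[0]["pixels"]);P=P[(abs(P[:,1]-.17)<.06)]
                                            ~^^^
IndexError: list index out of range
```

```bash
sed -i 's/r=arm.silhouettes(p,"bottle");P=cloud(p,r\[0\]\["pixels"\]);P=P\[.*$/P=cloud(p,p["range_z"]>0);P=P[(abs(P[:,1]-.17)<.04)\&(P[:,0]>.45)\&(P[:,0]<.668)]/; s/np.arange(.02,.26,.02)/np.arange(.04,.18,.02)/' h.py; python3 -c "
from h import *
p=tilt();print(arm.get_state()['grasp_force'])"
```

```text
[0.5321 0.1698 0.19  ] [-0.6 -0.9 -2.7] 0.029
0.04 11 [ 0.0214 -0.0298] [-0.03  -0.029]
0.06 122 [ 0.0606 -0.0067] [-0.03   0.026]
0.08 243 [ 0.0503 -0.0047] [-0.03   0.027]
0.1 243 [ 0.0355 -0.004 ] [-0.03   0.028]
0.12 244 [ 0.0218 -0.0046] [-0.03   0.027]
0.14 255 [ 0.0075 -0.0043] [-0.03   0.027]
0.16 373 [-0.0138 -0.0029] [-0.027  0.026]
23.267983496189117
```

>>> move_arm --moves '[0, 0, 0, 0, 0, 0, 0, 0]' --jaw 0.346

```text
time: 11.03
tcp_pos: [0.5321, 0.1698, 0.19]
tcp_rot: [1.0, 0.006, -0.0, -0.0]
ft_force: [0.6, -0.4, -2.2]
finger_gap: 0.0295
grasp_force: 13.8
```

```bash
python3 -c "
from h import *
p=tilt();print(arm.get_state()['grasp_force'])"
```

```text
[0.532  0.1697 0.19  ] [ 0.6  0.4 -2.2] 0.0296
0.04 9 [ 0.0222 -0.0301] [-0.03  -0.029]
0.06 126 [ 0.0605 -0.0086] [-0.03   0.028]
0.08 247 [ 0.0494 -0.0041] [-0.03   0.028]
0.1 244 [ 0.0355 -0.0045] [-0.03   0.027]
0.12 235 [ 0.0216 -0.0046] [-0.03   0.027]
0.14 258 [ 0.0075 -0.0047] [-0.03   0.027]
0.16 377 [-0.0144 -0.0026] [-0.027  0.026]
13.797242045402527
```

>>> move_arm --moves '[0, 0, 0, 0, 0, 0, 0, 0]' --jaw 0.3475

```text
time: 11.25
tcp_pos: [0.5321, 0.1698, 0.19]
tcp_rot: [1.0, 0.006, 0.0, -0.0]
ft_force: [0.8, 0.7, -2.7]
finger_gap: 0.0293
grasp_force: 9.0
```

```bash
python3 -c "
from h import *
p=tilt();print(arm.get_state()['grasp_force'])"
```

```text
[0.5321 0.1698 0.19  ] [ 0.1 -0.1 -1.4] 0.0297
0.04 15 [ 0.0307 -0.0288] [-0.03   0.026]
0.06 193 [ 0.0485 -0.0047] [-0.03   0.026]
0.08 219 [ 0.0373 -0.0034] [-0.029  0.028]
0.1 220 [ 0.0252 -0.0031] [-0.029  0.03 ]
0.12 227 [ 0.0131 -0.0032] [-0.029  0.028]
0.14 249 [ 0.0006 -0.0056] [-0.029  0.029]
0.16 326 [-0.0198 -0.002 ] [-0.025  0.025]
9.018364548683167
```

It is now pivoting slowly (31°). I'll let it swing.

>>> move_arm --moves '[0, 0, 0, 0, 0, 0, 0, 0, 0, 0, 0, 0, 0, 0, 0, 0, 0, 0, 0, 0, 0, 0, 0, 0]'

```text
time: 11.8
tcp_pos: [0.5321, 0.1698, 0.19]
tcp_rot: [1.0, 0.006, 0.0, -0.0]
ft_force: [-0.1, -0.3, -1.8]
finger_gap: 0.0297
grasp_force: 9.0
```

```bash
python3 -c "
from h import *
p=tilt();print(arm.get_state()['grasp_force'])"
```

```text
[0.5321 0.1698 0.19  ] [ 0.9 -0.1 -2.4] 0.0297
0.04 86 [ 0.0418 -0.0086] [-0.029  0.027]
0.06 190 [ 0.0353 -0.0052] [-0.029  0.028]
0.08 200 [ 0.0255 -0.0044] [-0.029  0.028]
0.1 209 [ 0.0156 -0.0043] [-0.029  0.028]
0.12 211 [ 0.0053 -0.0049] [-0.029  0.028]
0.14 256 [-0.0053 -0.0047] [-0.029  0.029]
0.16 277 [-0.0244 -0.0023] [-0.023  0.024]
9.00595709681511
```

>>> move_arm --moves '[0, 0, 0, 0, 0, 0, 0, 0, 0, 0, 0, 0, 0, 0, 0, 0, 0, 0, 0, 0, 0, 0, 0, 0]' --jaw 0.3484

```text
time: 12.35
tcp_pos: [0.532, 0.1698, 0.19]
tcp_rot: [1.0, 0.006, -0.0, -0.0]
ft_force: [-1.1, 0.8, -2.4]
finger_gap: 0.0297
grasp_force: 6.3
```

```bash
python3 -c "
from h import *
p=tilt();print(arm.get_state()['grasp_force'])"
```

```text
[0.5321 0.1697 0.19  ] [ 0.3  0.2 -2.3] 0.0296
0.04 147 [ 0.0118 -0.0054] [-0.029  0.028]
0.06 154 [ 0.0065 -0.0035] [-0.029  0.028]
0.08 164 [ 0.0005 -0.006 ] [-0.029  0.028]
0.1 166 [-0.0054 -0.0037] [-0.029  0.028]
0.12 184 [-0.011 -0.006] [-0.029  0.028]
0.14 306 [-0.0238 -0.0056] [-0.028  0.028]
0.16 139 [-0.039  -0.0018] [-0.017  0.017]
6.282005533576012
```

>>> move_arm --moves '[0, 0, 0, 0, 0, 0, 0, 0, 0, 0, 0, 0, 0, 0, 0, 0, 0, 0, 0, 0, 0, 0, 0, 0, 0, 0, 0, 0, 0, 0, 0, 0]'

```text
time: 13.07
tcp_pos: [0.532, 0.1698, 0.19]
tcp_rot: [1.0, 0.006, -0.0, 0.0]
ft_force: [0.1, 0.5, -2.2]
finger_gap: 0.0295
grasp_force: 6.3
```

```bash
sed -i 's/np.arange(.04,.18,.02)/np.arange(.01,.2,.01)/;s/<.01$/<.005/' h.py; python3 -c "
from h import *
p=tilt();print(arm.get_state()['grasp_force'])
cv2.imwrite('pics/g4.png',cv2.resize(p['color'][150:350,300:460],(480,600)))"
```

```text
[0.532  0.1698 0.19  ] [ 0.2 -0.6 -1. ] 0.0301
0.01 67 [ 0.0293 -0.0267] [-0.039  0.035]
0.02 15 [-0.0132 -0.0287] [-0.032  0.015]
0.03 72 [ 0.0142 -0.0061] [-0.029  0.027]
0.04 76 [ 0.0118 -0.0064] [-0.029  0.028]
0.05 66 [ 0.0095 -0.002 ] [-0.029  0.027]
0.06 83 [ 0.0065 -0.0037] [-0.029  0.028]
0.07 76 [ 0.003  -0.0046] [-0.029  0.029]
0.08 79 [ 0.0008 -0.0074] [-0.029  0.027]
0.09 90 [-0.0025 -0.0048] [-0.029  0.028]
0.1 78 [-0.0052 -0.006 ] [-0.029  0.029]
0.11 90 [-0.0076 -0.0037] [-0.029  0.026]
0.12 81 [-0.0109 -0.0039] [-0.029  0.028]
0.13 105 [-0.0142 -0.008 ] [-0.029  0.03 ]
0.14 165 [-0.0209 -0.0053] [-0.028  0.028]
0.15 161 [-0.0325 -0.0035] [-0.023  0.021]
0.16 49 [-0.0384 -0.0001] [-0.013  0.014]
0.17 58 [-0.0448 -0.0024] [-0.022  0.021]
0.18 69 [-0.0473 -0.0035] [-0.027  0.025]
0.19 72 [-0.0491  0.0013] [-0.027  0.028]
6.282263919711113
```

View pics/g4.png

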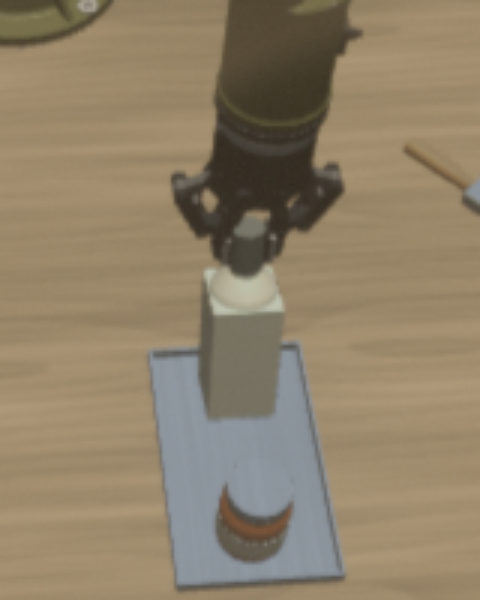

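Leaning about 15° now, which is within its tipping angle, so I'll set the foot edge on the tray floor and roll it upright.

>>> move_arm --moves '[0.3, 0, 0, 0, 0.7, 0, 0, 0, 1.0, 0, 0, 0, 1.1, 0, 0.15, 0, 1.1, 0, 0.3, 0, 1.1, 0, 0.45, 0, 1.1, 0, 0.55, 0, 1.1, 0, 0.6, 0, 1.1, 0, 0.65, 0, 1.1, 0, 0.65, 0]'

```text
time: 13.95
tcp_pos: [0.5437, 0.1702, 0.1847]
tcp_rot: [1.0, 0.006, 0.001, -0.0]
ft_force: [-1.3, -1.4, 6.6]
finger_gap: 0.0298
grasp_force: 7.0
```

```bash
python3 -c "
from h import *
p=tilt();s=arm.get_state();print(s['grasp_force'],s['torque'])"
```

```text
[0.5437 0.1702 0.1847] [-0.9 -2.1  6.1] 0.0295
0.01 67 [ 0.0286 -0.0244] [-0.039  0.036]
0.02 50 [ 0.0246 -0.0066] [-0.03   0.027]
0.03 71 [ 0.0233 -0.0033] [-0.029  0.028]
0.04 75 [ 0.0198 -0.004 ] [-0.029  0.027]
0.05 78 [ 0.0175 -0.006 ] [-0.029  0.029]
0.06 80 [ 0.0147 -0.0048] [-0.029  0.028]
0.07 72 [ 0.0124 -0.0069] [-0.029  0.028]
0.08 76 [ 0.0098 -0.0038] [-0.029  0.029]
0.09 86 [ 0.007  -0.0042] [-0.029  0.027]
0.1 84 [ 0.0041 -0.0045] [-0.029  0.027]
0.11 87 [ 0.0011 -0.0049] [-0.029  0.028]
0.12 95 [-0.0015 -0.0081] [-0.029  0.029]
0.13 120 [-0.0053 -0.0078] [-0.029  0.029]
0.14 187 [-0.0143 -0.0041] [-0.026  0.027]
0.15 107 [-0.0245 -0.0003] [-0.018  0.018]
0.16 30 [-0.0311  0.0011] [-0.012  0.017]
0.17 70 [-0.0344 -0.0028] [-0.026  0.026]
0.18 65 [-0.0369 -0.0023] [-0.027  0.028]
0.19 107 [-0.04    0.0034] [-0.026  0.023]
6.959763541817665 [-0.16735235  0.15073174 -0.02262826]
```

>>> move_arm --moves '[0.3, 0, -0.06, 0, 0.8, 0, -0.09, 0, 1.3, 0, -0.11, 0, 1.8, 0, -0.12, 0, 2.3, 0, -0.1, 0, 2.8, 0, -0.08, 0, 3.3, 0, -0.05, 0, 3.75, 0, 0, 0, 4.2, 0, 0.05, 0, 4.5, 0, 0.08, 0, 4.7, 0, 0.1, 0, 4.7, 0, 0.1, 0]'

```text
time: 15.0
tcp_pos: [0.5901, 0.1703, 0.182]
tcp_rot: [1.0, 0.006, -0.0, 0.0]
ft_force: [-1.1, -0.3, -0.8]
finger_gap: 0.0296
grasp_force: 6.5
```

```bash
python3 -c "
from h import *
p=tilt();s=arm.get_state();print(s['grasp_force'],s['torque'])
cv2.imwrite('pics/g5.png',cv2.resize(p['color'][150:350,300:460],(480,600)))"
```

```text
[0.5898 0.1704 0.182 ] [-0.2 -0.6 -2.2] 0.0299
0.01 101 [ 0.0286 -0.0206] [-0.039  0.035]
0.02 56 [ 0.0286 -0.0058] [-0.029  0.027]
0.03 52 [ 0.0286 -0.0066] [-0.03   0.027]
0.04 54 [ 0.0288 -0.0077] [-0.03   0.026]
0.05 54 [ 0.0282 -0.0066] [-0.029  0.027]
0.06 54 [ 0.0285 -0.0072] [-0.03   0.028]
0.07 57 [ 0.0285 -0.0103] [-0.03   0.026]
0.08 58 [ 0.0286 -0.009 ] [-0.03   0.027]
0.09 56 [ 0.0285 -0.0036] [-0.03   0.026]
0.1 59 [ 0.0284 -0.0089] [-0.029  0.027]
0.11 67 [ 0.0282 -0.0122] [-0.029  0.026]
0.12 79 [ 0.0283 -0.0056] [-0.029  0.029]
0.13 171 [ 0.0199 -0.0083] [-0.029  0.028]
0.14 134 [ 0.0122 -0.0053] [-0.024  0.023]
0.15 30 [ 0.01   -0.0012] [-0.015  0.015]
0.16 33 [0.0107 0.0002] [-0.019  0.022]
0.17 56 [ 0.009  -0.0038] [-0.028  0.027]
0.18 56 [ 0.0103 -0.0024] [-0.025  0.026]
0.19 128 [0.0048 0.0028] [-0.025  0.022]
6.439501941204071 [-0.03220663  0.03678605 -0.00352626]
```

View pics/g5.png

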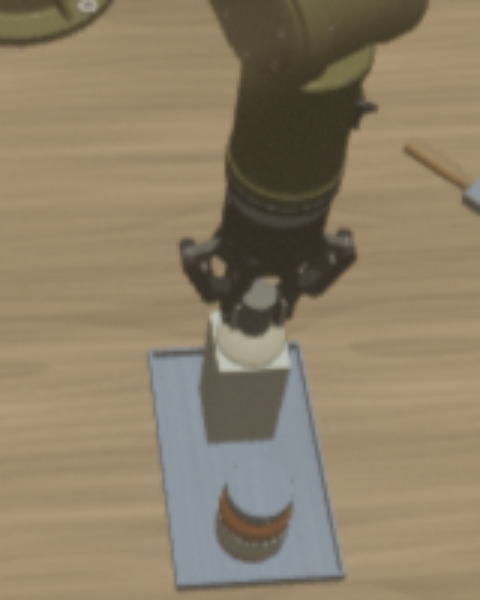

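The bottle is upright, its front face vertical to within 0.5 mm. I'll lower it the last millimetre onto its foot, then open.

>>> move_arm --moves '[0, 0, 0.04, 0, 0, 0, 0.08, 0, 0, 0, 0.12, 0, 0, 0, 0.12, 0]'

```text
time: 15.38
tcp_pos: [0.5904, 0.1704, 0.1819]
tcp_rot: [1.0, 0.006, 0.001, -0.0]
ft_force: [0.4, -0.5, 3.9]
finger_gap: 0.0297
grasp_force: 6.8
```

In contact with the floor. I'll release gently, then open wide and withdraw.

>>> move_arm --moves '[0, 0, -0.03, 0, 0, 0, -0.05, 0, 0, 0, -0.05, 0]' --jaw 0.36

```text
time: 15.63
tcp_pos: [0.5898, 0.1705, 0.1817]
tcp_rot: [1.0, 0.006, -0.0, -0.0]
ft_force: [0.4, 0.4, 1.1]
finger_gap: 0.0308
grasp_force: 0.0
```

>>> move_arm --moves '[0, 0, 0, 0, 0, 0, 0, 0, 0, 0, 0, 0, 0, 0, 0, 0, 0, 0, 0, 0, 0, 0, 0, 0, 0, 0, 0, 0]' --jaw 1

```text
time: 16.22
tcp_pos: [0.59, 0.1705, 0.1818]
tcp_rot: [1.0, 0.006, -0.0, -0.0]
ft_force: [0.0, 0.2, 0.3]
finger_gap: 0.0853
grasp_force: 0.0
```

>>> move_arm --moves '[0, 0, -0.5, 0, 0, 0, -1.5, 0, 0, 0, -3, 0, 0, 0, -4.5, 0, 0, 0, -6.5, 0, 0, 0, -8.5, 0, -2, 0, -10, 0, -4, 0, -11, 0, -6, 0, -11.5, 0, -8, 0, -11.5, 0, -9, 0, -11.5, 0, -9, 0, -11.5, 0]'

```text
time: 17.22
tcp_pos: [0.4984, 0.1698, 0.2981]
tcp_rot: [1.0, 0.007, 0.0, -0.0]
ft_force: [0.5, -0.3, 0.1]
finger_gap: 0.0851
grasp_force: 0.0
```

Run:
```python
from h import *
p=tilt()
for k in("crate","jar","stone","slab","brush"): print(k,[np.round(r["location"],1).tolist() for r in arm.pinpoint(p,k)[:1]])
cv2.imwrite('pics/g6.png',p['color'])
```

```text
[0.4999 0.1694 0.2978] [0.3 0.3 1. ] 0.0848
0.01 107 [ 0.0286 -0.0232] [-0.038  0.028]
0.02 53 [ 0.029  -0.0082] [-0.03   0.027]
0.03 55 [ 0.0285 -0.0071] [-0.029  0.026]
0.04 54 [ 0.0285 -0.0116] [-0.029  0.027]
0.05 51 [ 0.0287 -0.0059] [-0.029  0.027]
0.06 58 [ 0.0284 -0.0044] [-0.029  0.025]
0.07 55 [ 0.0284 -0.0103] [-0.03   0.028]
0.08 61 [ 0.0288 -0.0066] [-0.029  0.027]
0.09 58 [ 0.0287 -0.0089] [-0.03   0.024]
0.1 56 [ 0.0286 -0.006 ] [-0.029  0.027]
0.11 55 [ 0.0288 -0.0094] [-0.03   0.025]
0.12 85 [ 0.0285 -0.0056] [-0.03  0.03]
0.13 188 [ 0.019  -0.0128] [-0.029  0.028]
0.14 155 [ 0.0118 -0.0056] [-0.023  0.023]
0.15 37 [ 0.0105 -0.0035] [-0.016  0.012]
0.16 26 [ 0.0113 -0.0016] [-0.013  0.013]
0.17 31 [ 0.0115 -0.0038] [-0.014  0.012]
0.18 30 [ 0.0111 -0.0055] [-0.014  0.01 ]
0.19 117 [0.0014 0.0002] [-0.013  0.013]
crate [[243.1, 301.6]]
jar [[380.4, 328.5]]
stone [[216.9, 326.4]]
slab [[153.8, 237.9]]
brush [[457.0, 214.0]]
```

View pics/g6.png

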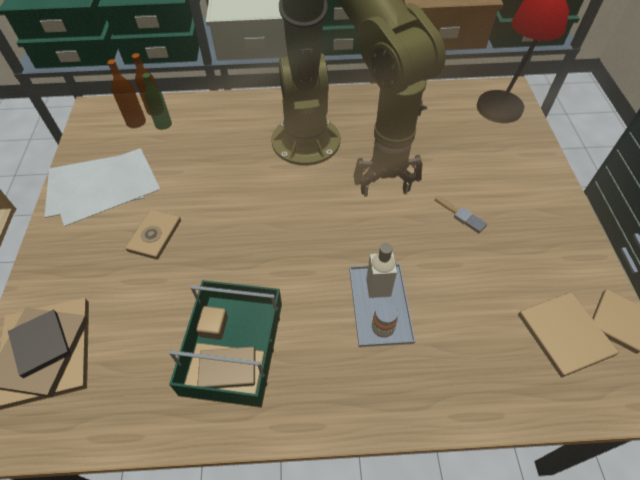

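The bottle stands upright in the tray's free part at (382,275), beside the jar at (384,320). Everything else is where it was, and the gripper is clear.

```bash
python3 -c "
from workcell import arm
print(arm.hand_in())"
```

```text
the job is handed in; nothing more can be done
None
```

The bottle was drawn out along its lean, brought upright and released on its foot in the free part of the tray beside the jar. The crate, jar, stone, slab and brush showed no visible shift, and the job was handed in at about 17 s of the 43 s limit.

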